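# Switch off the grain mill and loosen its knurled retaining ring

### The arm

A 7-joint arm with a two-finger parallel gripper is mounted at the origin on the work surface. World frame = base frame: x ahead of the robot, y to its left, z up, the work surface at z = 0. Lengths are in mm, angles in degrees, forces in N, time in s.
With the tool pointing down it reaches from about 425 to 875 mm from the base axis. Payload 8.4 kg.
Tool frame: the origin (TCP) lies at the centre of the arm's flange, where the gripper is bolted on; the fingertips stand 173 mm ahead of it and the grasp point (between the pads) lies manip.hold_point_z ahead of it (manip.hold_point_z is the distance from the TCP to the grasp point, in mm); x points along the fingers, y is the direction in which the jaws open and shut, and the axes are right-handed (so a half turn about x gives the same grasp; the last joint's range is limited). The gripper opens to 85 mm and grips with 20 to 120 N. Pads are 22 mm wide; open, the fingers measure 114 mm over their backs; the gripper's body (76 mm by 85 mm) begins 54 mm behind the grasp point. The pads swing forward as they close: fully open they stand 13 mm farther back than shut.
Start: joints at [68.572, 19.091, 2.286, 83.961, -0.768, 76.965, -3.352], TCP at [176.36, -625.596, 404.708] pointing down, gripper open.
Joint ranges: [-147.57, 147.57], [-21.85, 119.76], [-74.77, 79.35], [14.55, 137.4], [-85.83, 265.84], [4.83, 119.75], [-152.11, 152.11]. Speed limits (degrees/s): [127.2, 127.2, 159.86, 159.86, 180, 180, 180].

### API

Orientations are given as a 3x3 rotation matrix whose columns are the frame's x, y, z axes.
In Python, from workcell import manip, optics gives the robot as it stands.
- The arm moves only by the tool apply_moves, never from a script. Its argument "steps" is one flat list of numbers, 7 for each row, row after row: the turn, a rotation vector about the tool's x, y, z in degrees, then the shift along the tool's x, y, z in mm, then the finger opening in mm, from 0 to 85.4. A call has 1 to 12 rows; each row is the pose to reach, as a shift and turn from the pose commanded when the call began, along the tool's axes at that moment; what a row does not reach only later rows make up. A row lasts 1/10 s, in which the tool goes at most 50 mm and 8.59 degrees, less where a joint would pass 70% of its speed; a pose out of reach is approached as far as the arm can. A call with a gripper value outside its range is refused whole. The fingers move at their own pace and stop on an object; the grip force is fixed at half the most. Time passes only in rows, so rows that repeat a pose let the fingers close. It gives the time, the measured TCP pose, the force and the opening at its end, in the units of the state.
- manip.read_state(): the state, without advancing time (a new reading comes with each control period).
- optics.get_image(name): name is "scene" or "top" or "wrist"; returns the picture (480x640x3 uint8, blue, green, red); there is no depth.
- optics.calibration(name): a dict with "fx", "fy", "cx", "cy" (pixels), "eye" and "orientation" of the camera in the world. Camera axes: x right, y down, z forward; pixel columns grow to the right and rows downward; lengths in mm; the calibration is good to about 2 mm. A picture is of the moment at which its call begins: read the wrist's pose just before it. calibration takes no time and is no camera call; for the wrist camera it gives the pose at the moment of the call.
- manip.finish_job(): hands the job in, once; it reports no verdict.
The state is a dict: "t": time; "qpos": joint angles; "qd": joint speeds; "joint_efforts": joint torques, N m; "tcp_pos": TCP position; "eef_rot": TCP orientation; "wrist_force": force on the tool from outside, world axes, zero at the start; "ft_torque": the same for the moment, N m; "opening": opening from 0.0 (shut) to 1.0 (fully open).
Only numpy, scipy, OpenCV 4.12 (cv2) and the standard library are available. Lean on these libraries where they do the work, as an engineer would, in place of code of your own. Each camera call takes 0.05 s, during which the arm holds its last target.

### The job

The grain mill on the counter is to be opened for cleaning: first push its switch lever all the way over, away from the mill's front, to off. Then, with a fingertip working along the knurled rim, turn the retaining ring around the feed throat two full turns anticlockwise (seen from above) from where it starts, stop there, and take your hand away. Do not grasp, lift or shift anything else on the counter.

Things in the scene. Friction and masses are not known exactly. Their poses are not given: they have to be found in the camera images.
- mill: bench grain mill, bolted down; origin on the counter, x to its rear, y to its left. In mm: base plate x -130 to 100, y -180 to 180, 30 thick; on its right half a gearbox 150 x 150 centred on (0, -90), top at z 65, carrying chamber, ring and throat (see ring_axis); left rear a motor, radius 48, along y from 30 to 170, axis at x 45, z 82; switch block 70 x 50 at (-85, 100), top at z 55
- ring_axis (a point): point on the vertical axis of the dark steel retaining ring, level with its top face (113 mm over the counter); axes as the mill's. Ring: 92 mm across over the knurl (36 upright ridges, 2.5 mm), 24 mm high, underside at 89 mm; it only turns. Under it the burr chamber, 94 mm across, top at 87 mm; through it the fixed feed throat, 58 mm across, top at 130 mm
- ring_mark (a point): the white index mark, 13 x 9 mm, on the ring's top face, 37 mm from the ring's axis; it goes round with the ring
- ring (a joint): angle of the retaining ring in rad; grows anticlockwise seen from above (loosening), 2 pi per full turn. It starts anywhere between 0 and 1.2, so count from the starting value. Stiff: takes about 0.08 N m to turn (1.7 N along the rim) and stays where it is left. Stops at 0 and 22
- switch (a joint): angle of the switch lever in rad: 0 leaning to the mill's front (-x of the mill, on; starts between 0 and 0.2), 1.0 leaning to the rear, fully over (off). Stays where it is left
- switch_tip (a point): centre of the black ball, 26 mm across, on the tip of the switch lever. The lever is a thin steel rod; pivot 52 mm above the counter at mill (-85, 100) mm, axis along the mill's y, 50 mm from pivot to ball centre; upright at joint 0.5. About 1.2 N at the ball moves it
- hopper: bystander: the mill's steel funnel hopper, taken off, standing on its narrow end, 140 mm across, 110 mm high; origin at its underside
- burr: bystander: steel burr disc, 54 mm across, 12 mm high, lying on the mill's base plate between ring and switch; origin at its underside
- brush: bystander: cleaning brush lying in front of the mill; origin at its underside
- tin: bystander: tin, 74 mm across, 85 mm high, behind the mill; origin at its underside
- carton: bystander: drink carton 65 x 95 x 170 mm, left of the mill; origin at its underside
- jar: bystander: glass jar, 80 mm across, 120 mm high, left rear of the mill; origin at its underside
- bowl: bystander: white bowl, 120 mm across, 50 mm high, right front of the mill; origin at its underside

How it is judged (in metres and radians):
On the way, in this order (a step that is already met when the one before it is completed fails the run):
1. the switch lever is pushed over to off (value of joint switch above 0.8 rad), for 0.2 s.
2. the ring is loosened past one full turn (value of joint ring above 7.5 rad).
At the end, for the whole second after the job is handed in: the switch lever stands at off (above 0.8 rad) and the ring rests two full turns anticlockwise from where it started, to within an eighth of a turn (mark within 28 mm of its starting place) (value of joint switch above 0.8 rad and value of joint ring between 11.7 and 14.6 rad and distance of ring_mark from where it was at the start of the episode below 0.0283 m and velocity of joint ring between -0.05 and 0.05 rad/s); the robot touches nothing.
It fails at once if the ring is turned before the switch is off (value of joint switch below 0.7 rad and distance of ring_mark from where it was at the start of the episode above 0.012 m).
It fails at once if another thing on the counter is shifted more than 20 mm, tipped or lifted (distance of any of hopper, burr, brush, tin, carton, jar, bowl from where it was at the start of the episode above 0.02 m or angle between any of hopper, burr, tin, carton, jar, bowl's own z axis and vertical above 0.3 rad).
It also fails if it takes over 72 s, if anything falls off the work surface, if the arm or the gripper's body presses on something with over 40 N, if the wrist force passes 120 N, or if a joint passes its speed limit or range.

## Working session

There is one attempt and no reset: what is moved stays moved. The work goes in short steps, Python scripts to look and compute and a tool call to move; the robot and the scene stay as the last step left them, time stands still between calls to the robot, and variables do not carry over. Pictures are saved under pics/ and viewed, and the job is handed in when it is done.

Besides the shell and the picture viewer there is one more tool, called after "Emit:" by a JSON object that holds its "op" and its "data", one argument or row to a line. apply_moves: Moves the arm, as the interface text tells. Its arguments: {"type":"object","properties":{"steps":{"type":"array"}},"required":["steps"]}

```bash
mkdir -p pics; ls; python3 - <<'E'
from workcell import manip, optics
import cv2
s=manip.read_state();print(s);print(manip.hold_point_z)
for n in("scene","top","wrist"):
    print(n,optics.calibration(n)); cv2.imwrite(f"pics/{n}0.png",optics.get_image(n))
E
```

```text
pics
{'t': 0.0, 'qpos': array([68.57239639, 19.13178612,  2.28425732, 84.00828078, -0.76824793,
       76.96381522, -3.35154846]), 'qd': array([-0.03471034,  0.06978426, -0.03010887, -0.06715116,  0.07231607,
        0.0265515 , -0.11242159]), 'joint_efforts': array([-1.45444050e-03, -6.58548045e+01,  1.36447035e+00, -4.05565560e+01,
        1.66491541e-02,  1.25126561e-02,  2.40181447e-05]), 'tcp_pos': array([ 176.32420187, -625.46643483,  403.84437022]), 'eef_rot': array([[-5.10930960e-04,  2.71328886e-01, -9.62486558e-01],
       [ 1.46032992e-03, -9.62485455e-01, -2.71329351e-01],
       [-9.99998803e-01, -1.54417849e-03,  9.55339257e-05]]), 'wrist_force': array([ 0.36051353, -1.11761746, -0.45165873]), 'ft_torque': array([-0.04390093,  0.01930566,  0.01516091]), 'opening': 0.9982689071369508}
154.70000000000002
scene {'fx': 512.2844481164926, 'fy': 512.2844481164926, 'cx': 320.2908644843652, 'cy': 232.39993137202086, 'eye': array([1473.74943272,  278.5712781 ,  796.01096829]), 'orientation': array([[-0.26036318,  0.5666584 , -0.78173479],
       [ 0.96542124,  0.16381795, -0.20279426],
       [ 0.01314712, -0.80750352, -0.58971621]])}
top {'fx': 625.1387444285156, 'fy': 625.1387444285156, 'cx': 313.37645065371953, 'cy': 236.7947707428339, 'eye': array([ 289.23155103,   37.80251697, 1397.81689901]), 'orientation': array([[ 0.03710315, -0.97420307,  0.22260221],
       [-0.9993064 , -0.03687816,  0.00516882],
       [ 0.00317368, -0.22263959, -0.97489566]])}
wrist {'fx': 423.8336198566458, 'fy': 423.8336198566458, 'cx': 324.62564255139455, 'cy': 235.70257527180704, 'eye': array([ 253.04527912, -602.70063918,  373.06679616]), 'orientation': array([[ 0.271627  , -0.91529771, -0.29740357],
       [-0.96239943, -0.25912479, -0.08149649],
       [-0.00247109,  0.30835767, -0.95126728]])}
```

View pics/top0.png

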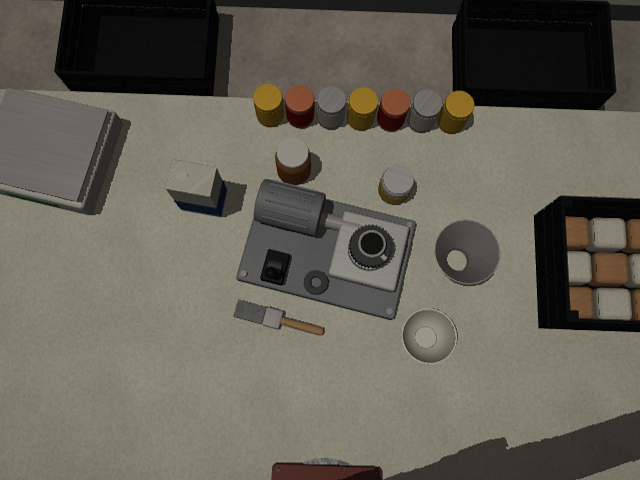

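View pics/scene0.png

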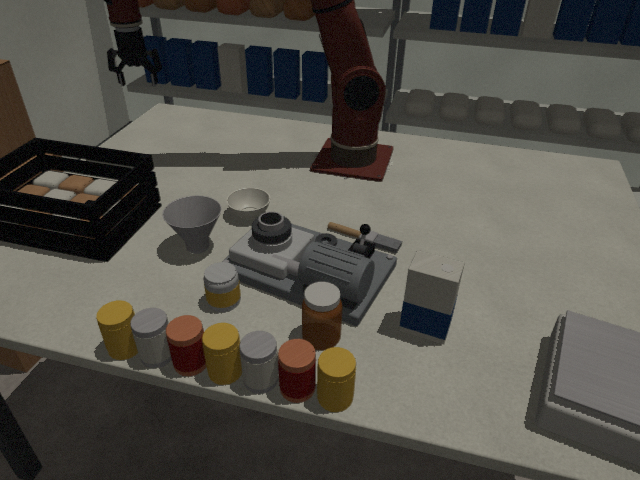

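```bash
python3 - <<'E'
import cv2
a=cv2.imread("pics/top0.png")[170:330,225:425];cv2.imwrite("pics/topc.png",cv2.resize(a,None,fx=4,fy=3.75,interpolation=3)[:600])
a=cv2.imread("pics/scene0.png")[200:320,215:415];cv2.imwrite("pics/scenec.png",cv2.resize(a,None,fx=4,fy=4,interpolation=3))
E
```

```text
(no output)
```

View pics/topc.png

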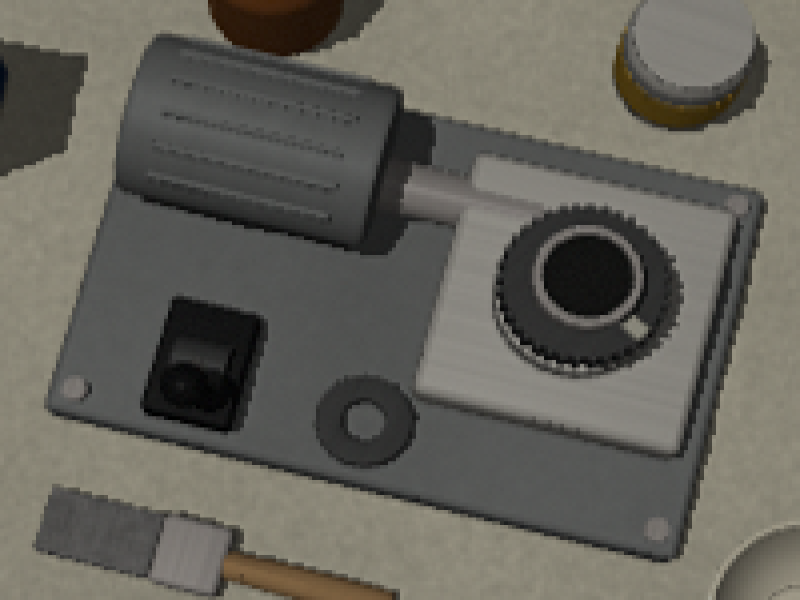

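View pics/scenec.png

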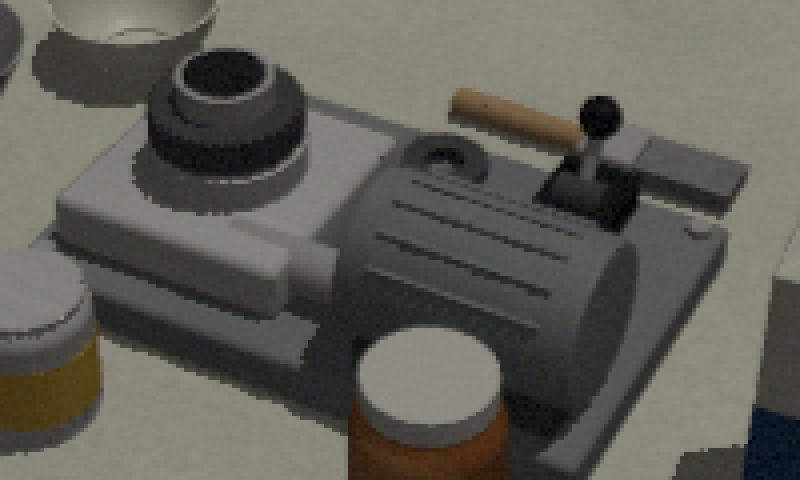

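```bash
cat > h.py <<'E'
import numpy as np
def proj(c,P):
    p=(np.atleast_2d(P)-c["eye"])@c["orientation"]; return np.c_[c["fx"]*p[:,0]/p[:,2]+c["cx"],c["fy"]*p[:,1]/p[:,2]+c["cy"]]
def back(c,u,v,z):
    d=c["orientation"]@np.array([(u-c["cx"])/c["fx"],(v-c["cy"])/c["fy"],1]); return c["eye"]+d*(z-c["eye"][2])/d[2]
E
python3 - <<'E'
from h import *
from workcell import optics
from scipy.optimize import least_squares
ct=optics.calibration("top");cs=optics.calibration("scene")
T=[(0,-90,130,590,274),(-130,180,30,50,407),(-130,-180,30,672,558),(100,-180,30,762,195),(75,-15,65,480,153),(75,-165,65,735,210),(-75,-15,65,415,393),(-75,-165,65,680,452)]
T=np.array(T,float);pt=np.c_[225+T[:,3]/4,170+T[:,4]/3.75]
S=np.array([(0,-90,130,226,75),(-75,-15,65,400,145),(75,-165,65,57,200),(75,-15,65,285,312)],float);ps=np.c_[215+S[:,3]/4,200+S[:,4]/4]
def W(m,p):
    c,s=np.cos(p[2]),np.sin(p[2]);return np.c_[p[0]+c*m[:,0]-s*m[:,1],p[1]+s*m[:,0]+c*m[:,1],m[:,2]]
for both in(0,1):
    f=lambda p:np.r_[(proj(ct,W(T[:,:3],p))-pt).ravel(),both*(proj(cs,W(S[:,:3],p))-ps).ravel()]
    r=least_squares(f,[300,0,0]);print(r.x,np.degrees(r.x[2]));print(f(r.x).reshape(-1,2).round(1))
    print(W(np.array([[0,-90,113.],[-85,100,52]]),r.x))
p=r.x
m=back(ct,225+637/4,170+326/3.75,113);print("mark",m)
print("throat top",back(ct,372.5,243.1,130))
a=p[2]
for j in (0,.1,.2):
    th=j-.5; q=np.array([[-85+50*np.sin(th),100,52+50*np.cos(th)]]); w=W(q,p);print(j,w,proj(ct,w),proj(cs,w))
print("ball obs scene",215+602/4,200+117/4,"top ~",225+181/4,170+383/3.75)
E
```

```text
[ 5.88158252e+02  1.00296581e+01 -2.14472525e-01] -12.288370483532166
[[-0.4  0.5]
 [-2.1  0.5]
 [ 1.4  1. ]
 [ 1.4 -1.3]
 [-0.9 -1.4]
 [ 1.6 -0.2]
 [-1.2 -0.5]
 [ 0.3  1. ]
 [-0.  -0. ]
 [-0.  -0. ]
 [-0.  -0. ]
 [-0.  -0. ]]
[[569.00336587 -77.90833336 113.        ]
 [526.38891125 125.82926321  52.        ]]
[ 5.89111145e+02  1.30020099e+01 -2.09644816e-01] -12.011763161208696
[[-1.7 -0.2]
 [-3.2  0.4]
 [ 0.4  0.2]
 [-0.1 -2.1]
 [-2.4 -2. ]
 [ 0.2 -1. ]
 [-2.4 -0.9]
 [-0.8  0.2]
 [-1.5 -0.4]
 [-0.9 -2.9]
 [-2.9 -0.9]
 [-3.7 -9.1]]
[[570.38101966 -75.02743064 113.        ]
 [526.78347974 128.50206234  52.        ]]
mark [ 544.99552854 -105.26168396  113.        ]
throat top [569.9427608  -78.63526895 130.        ]
0 [[503.33705645 133.49078485  95.87912809]] [[269.81069533 273.68969978]] [[364.39563945 228.85922462]]
0.1 [[507.73888041 132.55420369  98.0530497 ]] [[270.29816972 271.47166481]] [[363.69707222 229.09649825]]
0.2 [[512.33099171 131.57713488  99.76682446]] [[270.82426528 269.19896648]] [[362.94781269 229.53909807]]
ball obs scene 365.5 229.25 top ~ 270.25 272.1333333333333
```

```bash
cat >> h.py <<'E'
import json
from scipy.spatial.transform import Rotation as Ro
def load():
    d=json.load(open("cmd.json"));return np.array(d["p"]),np.array(d["R"])
def save(p,R): json.dump({"p":list(map(float,p)),"R":np.asarray(R).tolist()},open("cmd.json","w"))
def Ry(yaw): # tool y axis at world yaw (deg), x down
    c,s=np.cos(np.radians(yaw)),np.sin(np.radians(yaw));y=np.array([c,s,0]);x=np.array([0,0,-1.]);return np.c_[x,y,np.cross(x,y)]
def rows(wps,op=0,commit=True):
    """wps: list of (x,y,z,yaw) world TCP; prints rows, commits last rounded"""
    p,R=load();out=[]
    for x,y,z,yaw in wps:
        r=Ro.from_matrix(R.T@Ry(yaw)).as_rotvec(degrees=True).round(1)+0
        t=(R.T@(np.array([x,y,z])-p)).round(1)+0
        out+=list(map(float,r))+list(map(float,t))+[op]
    if commit: save(p+R@t,R@Ro.from_rotvec(r,degrees=True).as_matrix())
    print(len(wps),"rows:",", ".join(f"{v:g}" for v in out))
def lin(a,b,n): return [tuple(np.array(a)+(np.array(b)-np.array(a))*k/n) for k in range(1,n+1)]
E
python3 - <<'E'
from h import *
save([176.36,-625.596,404.708],Ry(-74.27))
a=(176.36,-625.6,404.7,-74.27);b=(540,-330,404.7,-40)
rows(lin(a,b,12)); rows(lin(b,(470,125,330,-12),12))
E
```

```text
12 rows: -2.9, 0, 0, 0, -15.5, -35.8, 0, -5.7, 0, 0, 0, -31, -71.7, 0, -8.6, 0, 0, 0, -46.5, -107.5, 0, -11.4, 0, 0, 0, -62, -143.4, 0, -14.3, 0, 0, 0, -77.5, -179.2, 0, -17.1, 0, 0, 0, -93, -215.1, 0, -20, 0, 0, 0, -108.5, -250.9, 0, -22.8, 0, 0, 0, -124, -286.8, 0, -25.7, 0, 0, 0, -139.5, -322.6, 0, -28.6, 0, 0, 0, -155, -358.5, 0, -31.4, 0, 0, 0, -170.4, -394.3, 0, -34.3, 0, 0, 0, -185.9, -430.2, 0
12 rows: -2.3, 0, 0, 6.2, -28.9, -25.3, 0, -4.6, 0, 0, 12.5, -57.7, -50.6, 0, -7, 0, 0, 18.7, -86.5, -75.9, 0, -9.3, 0, 0, 24.9, -115.4, -101.2, 0, -11.6, 0, 0, 31.1, -144.2, -126.5, 0, -14, 0, 0, 37.4, -173, -151.9, 0, -16.3, 0, 0, 43.6, -201.9, -177.2, 0, -18.6, 0, 0, 49.8, -230.7, -202.5, 0, -21, 0, 0, 56, -259.5, -227.8, 0, -23.3, 0, 0, 62.3, -288.3, -253.1, 0, -25.6, 0, 0, 68.5, -317.2, -278.4, 0, -28, 0, 0, 74.7, -346, -303.7, 0
```

Emit:
{"op": "apply_moves", "data": {
  "steps": [-2.9, 0, 0, 0, -15.5, -35.8, 0, -5.7, 0, 0, 0, -31, -71.7, 0, -8.6, 0, 0, 0, -46.5, -107.5, 0, -11.4, 0, 0, 0, -62, -143.4, 0, -14.3, 0, 0, 0, -77.5, -179.2, 0, -17.1, 0, 0, 0, -93, -215.1, 0, -20, 0, 0, 0, -108.5, -250.9, 0, -22.8, 0, 0, 0, -124, -286.8, 0, -25.7, 0, 0, 0, -139.5, -322.6, 0, -28.6, 0, 0, 0, -155, -358.5, 0, -31.4, 0, 0, 0, -170.4, -394.3, 0, -34.3, 0, 0, 0, -185.9, -430.2, 0]
}}

```text
t: 1.35
tcp_pos: [540.9, -328.9, 404.5]
eef_rot: [[-0.0, 0.768, -0.641], [0.0, -0.641, -0.768], [-1.0, -0.0, 0.0]]
wrist_force: [-0.4, -0.5, -0.2]
opening: 0.001
```

Emit:
{"op": "apply_moves", "data": {
  "steps": [-2.3, 0, 0, 6.2, -28.9, -25.3, 0, -4.6, 0, 0, 12.5, -57.7, -50.6, 0, -7, 0, 0, 18.7, -86.5, -75.9, 0, -9.3, 0, 0, 24.9, -115.4, -101.2, 0, -11.6, 0, 0, 31.1, -144.2, -126.5, 0, -14, 0, 0, 37.4, -173, -151.9, 0, -16.3, 0, 0, 43.6, -201.9, -177.2, 0, -18.6, 0, 0, 49.8, -230.7, -202.5, 0, -21, 0, 0, 56, -259.5, -227.8, 0, -23.3, 0, 0, 62.3, -288.3, -253.1, 0, -25.6, 0, 0, 68.5, -317.2, -278.4, 0, -28, 0, 0, 74.7, -346, -303.7, 0]
}}

```text
t: 2.55
tcp_pos: [469.2, 126.4, 329.8]
eef_rot: [[0.0, 0.979, -0.206], [-0.0, -0.206, -0.979], [-1.0, 0.0, 0.0]]
wrist_force: [0.5, -0.5, 1.0]
opening: -0.007
```

```bash
python3 - <<'E'
from workcell import manip, optics
from h import *
import cv2
s=manip.read_state();print(s["t"],s["tcp_pos"],s["eef_rot"].round(3),s["wrist_force"],s["opening"],s["qpos"].round(1));print(load())
for n in("wrist","top"):
    print(optics.calibration(n)["eye"]);cv2.imwrite(f"pics/{n}1.png",optics.get_image(n))
E
```

```text
2.55 [469.20079805 126.42880316 329.81546155] [[ 0.     0.979 -0.206]
 [-0.    -0.206 -0.979]
 [-1.     0.     0.   ]] [ 0.46201832 -0.51953413  1.00394596] -0.006756262692145003 [ 16.5   6.  -38.5 110.1   4.1  65.2 -35.5]
(array([469.9756222 , 124.98675751, 330.008     ]), array([[ 0.        ,  0.97825633, -0.20739951],
       [ 0.        , -0.20739951, -0.97825633],
       [-1.        ,  0.        ,  0.        ]]))
[485.86718666 205.29373573 298.97141166]
[ 289.23155103   37.80251697 1397.81689901]
```

View pics/wrist1.png

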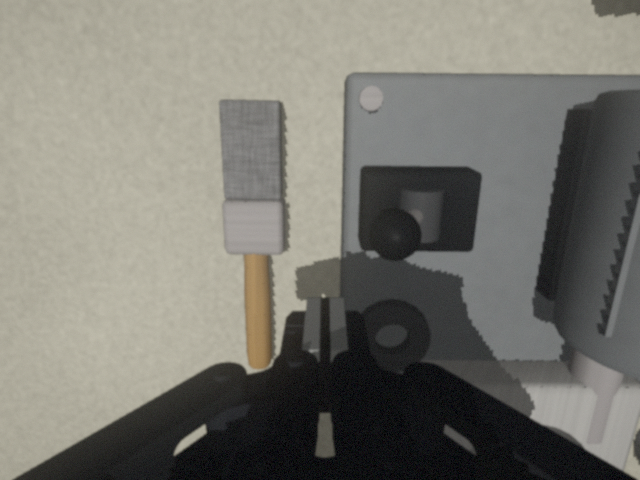

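View pics/top1.png

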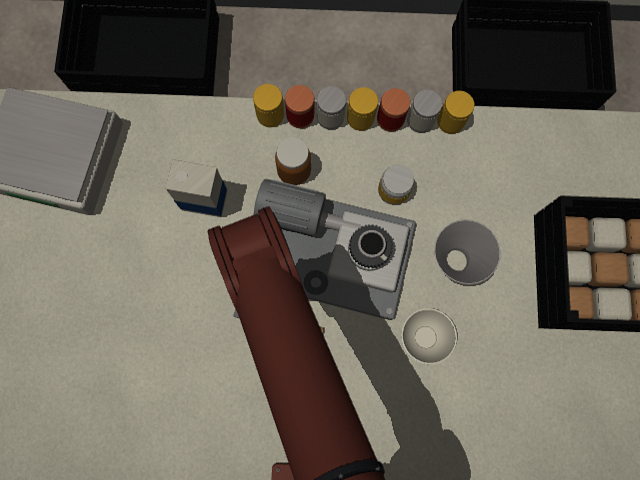

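```bash
python3 - <<'E'
from workcell import manip, optics
from h import *
c=optics.calibration("wrist")
print("ball",back(c,394,234,97)); print("plate corner",back(c,346,73,30)); print("edge pt",back(c,343,290,30))
print("blk",[back(c,*q,55) for q in((361,167),(480,168),(474,251),(360,248))])
E
```

```text
ball [505.34821545 139.4324931   97.        ]
plate corner [499.41483556 221.12776487  30.        ]
edge pt [471.52597103  82.87993347  30.        ]
blk [array([497.19402277, 168.66636867,  55.        ]), array([564.13010581, 154.53635133,  55.        ]), array([556.06010778, 104.43147983,  55.        ]), array([488.07794029, 120.16443848,  55.        ])]
```

```bash
python3 - <<'E'
from workcell import manip, optics
from h import *
c=optics.calibration("wrist");s=manip.read_state()
R=s["eef_rot"];p=s["tcp_pos"]
for d in((173,0,0),(173,0,-11),(173,0,11),(173,14,-11)): print(d,proj(c,p+R@np.array(d,float)))
print(R.T@(c["eye"]-p), R.T@c["orientation"])
E
python3 - <<'E'
import cv2
a=cv2.imread("pics/wrist1.png")[280:400,230:430];cv2.imwrite("pics/w1c.png",cv2.convertScaleAbs(cv2.resize(a,None,fx=4,fy=4,interpolation=3),alpha=2.5))
E
```

```text
(173, 0, 0) [[324.11735676 322.82185394]]
(173, 0, -11) [[324.11559657 296.39838774]]
(173, 0, 11) [[324.11904397 348.14968658]]
(173, 14, -11) [[361.98325929 296.39772296]]
[ 3.08494692e+01  7.12668220e-02 -8.06192204e+01] [[-6.73125855e-04 -3.08085647e-01  9.51358387e-01]
 [ 9.99999725e-01  8.78432664e-05  7.35988591e-04]
 [-3.10317949e-04  9.51358621e-01  3.08085503e-01]]
```

View pics/w1c.png

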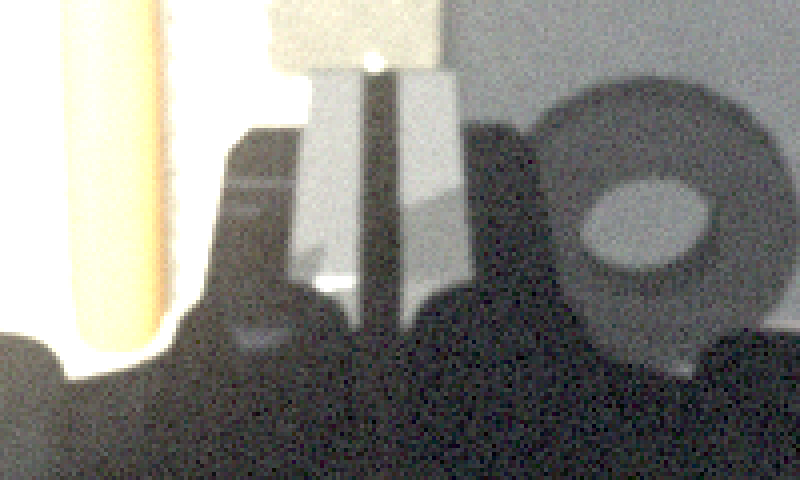

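```bash
python3 - <<'E'
from h import *
a=(464,142,258,-12);b=(521,129.8,258,-12)
rows(lin((470,125,330,-12),a,4)+lin(a,b,7)+[b])
E
```

```text
12 rows: 0, 0, 0, 18, -2.3, -3.9, 0, 0, 0, 0, 36, -4.7, -7.7, 0, 0, 0, 0, 54, -7, -11.6, 0, 0, 0, 0, 72, -9.4, -15.4, 0, 0, 0, 0, 72, -1, -15.4, 0, 0, 0, 0, 72, 7.3, -15.4, 0, 0, 0, 0, 72, 15.6, -15.4, 0, 0, 0, 0, 72, 23.9, -15.3, 0, 0, 0, 0, 72, 32.3, -15.3, 0, 0, 0, 0, 72, 40.6, -15.3, 0, 0, 0, 0, 72, 48.9, -15.3, 0, 0, 0, 0, 72, 48.9, -15.3, 0
```

Emit:
{"op": "apply_moves", "data": {
  "steps": [0, 0, 0, 18, -2.3, -3.9, 0, 0, 0, 0, 36, -4.7, -7.7, 0, 0, 0, 0, 54, -7, -11.6, 0, 0, 0, 0, 72, -9.4, -15.4, 0, 0, 0, 0, 72, -1, -15.4, 0, 0, 0, 0, 72, 7.3, -15.4, 0, 0, 0, 0, 72, 15.6, -15.4, 0, 0, 0, 0, 72, 23.9, -15.3, 0, 0, 0, 0, 72, 32.3, -15.3, 0, 0, 0, 0, 72, 40.6, -15.3, 0, 0, 0, 0, 72, 48.9, -15.3, 0, 0, 0, 0, 72, 48.9, -15.3, 0]
}}

```text
t: 3.85
tcp_pos: [521.9, 129.4, 258.0]
eef_rot: [[0.001, 0.978, -0.208], [0.0, -0.208, -0.978], [-1.0, 0.0, -0.0]]
wrist_force: [-0.1, 0.1, -0.2]
opening: -0.005
```

```bash
python3 - <<'E'
from workcell import manip, optics
from h import *
import cv2
s=manip.read_state();print(s["t"],s["tcp_pos"],s["wrist_force"]);print(load()[0])
cv2.imwrite(f"pics/wrist2.png",optics.get_image("wrist"));
a=optics.get_image("scene")[180:320,265:465];cv2.imwrite("pics/s2.png",cv2.resize(a,None,fx=4,fy=4))
E
```

```text
3.85 [521.94216624 129.38883099 257.97154899] [-0.1169108   0.14114297 -0.21588994]
[520.98556912 129.81224352 258.008     ]
```

View pics/wrist2.png

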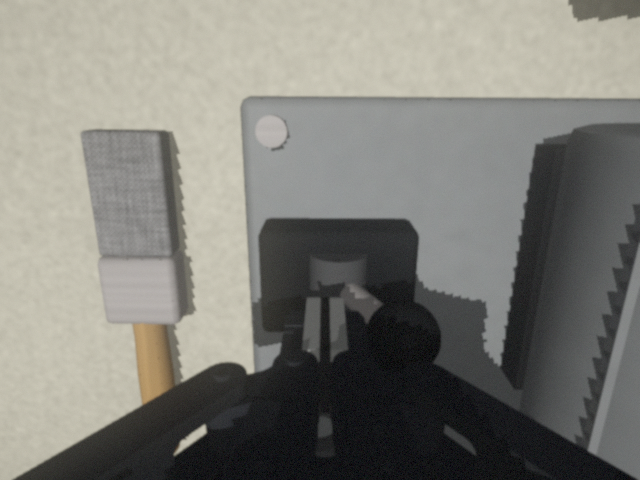

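View pics/s2.png

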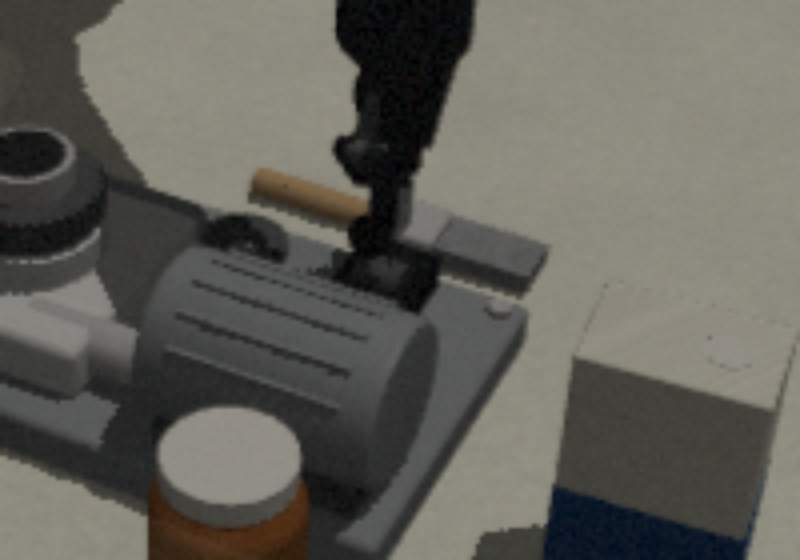

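```bash
python3 - <<'E'
from workcell import manip, optics
from h import *
c=optics.calibration("wrist")
b=back(c,404,335,96);print("ball",b); print("corner",back(c,245,98,30))
print("blk",[back(c,*q,55) for q in((262,220),(416,221),)])
d=b-np.array([505.3,139.4,97]);print(d, d@np.array([.978,-.208,0]), np.arcsin((d@np.array([.978,-.208,0]))/50+np.sin(-.45))+.5)
E
```

```text
ball [548.7971945  125.45275684  96.        ]
corner [503.49994883 216.19089267  30.        ]
blk [array([501.96037179, 166.46876243,  55.        ]), array([565.44469888, 152.57297612,  55.        ])]
[ 43.4971945  -13.94724316  -1.        ] 45.44128279500133 0.9936691468300081
```

Emit:
{"op": "apply_moves", "data": {
  "steps": [0, 0, 0, 0, 2, 0, 0, 0, 0, 0, 0, 4, 0, 0, 0, 0, 0, 0, 4, 0, 0]
}}

```text
t: 4.25
tcp_pos: [524.7, 129.1, 257.9]
eef_rot: [[-0.0, 0.978, -0.207], [0.0, -0.207, -0.978], [-1.0, -0.0, 0.0]]
wrist_force: [-1.2, 0.2, -0.1]
opening: -0.002
```

```bash
python3 - <<'E'
from h import *
p,R=load();save(p+R@[0,4,0],R);p,R=load()
a=tuple(p+R@[0,-15,0])+(-12,);b=(a[0],a[1],330,-12);c=(555,-130,370,-12)
rows([a]+lin(a,b,2)+lin(b,c,7)+[c,c])
E
```

```text
12 rows: 0, 0, 0, 0, -15, 0, 0, 0, 0, 0, -36, -15, 0, 0, 0, 0, 0, -72, -15, 0, 0, 0, 0, 0, -77.7, -1, 35.3, 0, 0, 0, 0, -83.4, 13, 70.6, 0, 0, 0, 0, -89.1, 27.1, 105.9, 0, 0, 0, 0, -94.8, 41.1, 141.2, 0, 0, 0, 0, -100.6, 55.1, 176.5, 0, 0, 0, 0, -106.3, 69.1, 211.8, 0, 0, 0, 0, -112, 83.2, 247.1, 0, 0, 0, 0, -112, 83.2, 247.1, 0, 0, 0, 0, -112, 83.2, 247.1, 0
```

Emit:
{"op": "apply_moves", "data": {
  "steps": [0, 0, 0, 0, -15, 0, 0, 0, 0, 0, -36, -15, 0, 0, 0, 0, 0, -72, -15, 0, 0, 0, 0, 0, -77.7, -1, 35.3, 0, 0, 0, 0, -83.4, 13, 70.6, 0, 0, 0, 0, -89.1, 27.1, 105.9, 0, 0, 0, 0, -94.8, 41.1, 141.2, 0, 0, 0, 0, -100.6, 55.1, 176.5, 0, 0, 0, 0, -106.3, 69.1, 211.8, 0, 0, 0, 0, -112, 83.2, 247.1, 0, 0, 0, 0, -112, 83.2, 247.1, 0, 0, 0, 0, -112, 83.2, 247.1, 0]
}}

```text
t: 5.45
tcp_pos: [554.9, -130.8, 370.0]
eef_rot: [[0.0, 0.978, -0.209], [0.0, -0.209, -0.978], [-1.0, 0.0, -0.0]]
wrist_force: [-0.3, 0.9, -0.1]
opening: -0.002
```

```bash
python3 - <<'E'
from workcell import manip, optics
from h import *
import cv2
s=manip.read_state();print(s["t"],s["tcp_pos"],s["wrist_force"],s["qpos"].round(1));print(load()[0])
cv2.imwrite(f"pics/wrist3.png",optics.get_image("wrist"));
E
```

```text
5.45 [ 554.90282338 -130.7713487   369.98707662] [-0.29453859  0.93516011 -0.06164056] [ 32.9  13.2 -27.9  96.8   6.5  71.5  -8.5]
[ 555.04110321 -130.00013224  370.008     ]
```

View pics/wrist3.png

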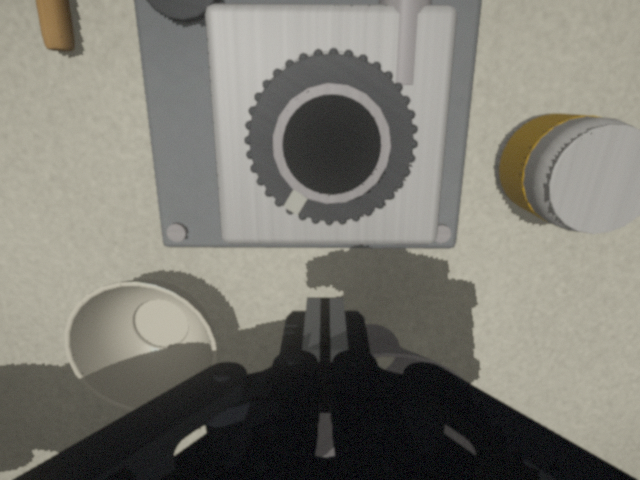

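```bash
python3 - <<'E'
from workcell import manip, optics
from h import *
c=optics.calibration("wrist")
r=back(c,331.5,137,113);t=back(c,331.5,144,130);m=back(c,296,203,113);print(r,t,m,m-r,np.degrees(np.arctan2(*(m-r)[[1,0]])))
for e in [(246,137),(417,137),(331,49),(331,224)]: print(np.linalg.norm(back(c,*e,113)-r))
E
```

```text
[571.37672736 -69.93843356 113.        ] [570.72860034 -71.73019465 130.        ] [ 545.24777591 -100.4884924   113.        ] [-26.12895146 -30.55005884   0.        ] -130.53981426075276
44.58686323740643
44.59790967407004
42.22416231983287
47.264648519641085
```

```bash
cat >> h.py <<'E'
A=np.array([570.5,-74.5]);U=np.array([.9781,-.2079]);Wd=np.array([-.2079,-.9781])
def P(u,w,z): return tuple(A+u*U+w*Wd)+(z,-12)
E
python3 - <<'E'
from h import *
p,R=load();print(R.T@(np.array(P(0,0,277)[:3])-p))
a=P(0,75,290);b=P(0,70,277)
rows(lin((p[0],p[1],p[2],-12),a,4)+lin(a,b,2)+[P(0,w,277) for w in(65,62,60,59,58,58)])
E
```

```text
[ 93.008        3.61206365 -57.49952317]
12 rows: 0, 0, 0, 20, 0.9, 4.4, 0, 0, 0, 0, 40, 1.8, 8.7, 0, 0, 0, 0, 60, 2.7, 13.1, 0, 0, 0, 0, 80, 3.6, 17.5, 0, 0, 0, 0, 86.5, 3.6, 15, 0, 0, 0, 0, 93, 3.6, 12.5, 0, 0, 0, 0, 93, 3.6, 7.5, 0, 0, 0, 0, 93, 3.6, 4.5, 0, 0, 0, 0, 93, 3.6, 2.5, 0, 0, 0, 0, 93, 3.6, 1.5, 0, 0, 0, 0, 93, 3.6, 0.5, 0, 0, 0, 0, 93, 3.6, 0.5, 0
```

Emit:
{"op": "apply_moves", "data": {
  "steps": [0, 0, 0, 20, 0.9, 4.4, 0, 0, 0, 0, 40, 1.8, 8.7, 0, 0, 0, 0, 60, 2.7, 13.1, 0, 0, 0, 0, 80, 3.6, 17.5, 0, 0, 0, 0, 86.5, 3.6, 15, 0, 0, 0, 0, 93, 3.6, 12.5, 0, 0, 0, 0, 93, 3.6, 7.5, 0, 0, 0, 0, 93, 3.6, 4.5, 0, 0, 0, 0, 93, 3.6, 2.5, 0, 0, 0, 0, 93, 3.6, 1.5, 0, 0, 0, 0, 93, 3.6, 0.5, 0, 0, 0, 0, 93, 3.6, 0.5, 0]
}}

```text
t: 6.7
tcp_pos: [558.4, -131.2, 277.3]
eef_rot: [[0.0, 0.978, -0.207], [-0.0, -0.207, -0.978], [-1.0, 0.0, 0.0]]
wrist_force: [0.4, 0.3, -0.6]
opening: 0.0
```

```bash
python3 - <<'E'
from workcell import manip, optics
from h import *
import cv2
cv2.imwrite(f"pics/wrist4.png",optics.get_image("wrist"));
E
```

```text
(no output)
```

View pics/wrist4.png

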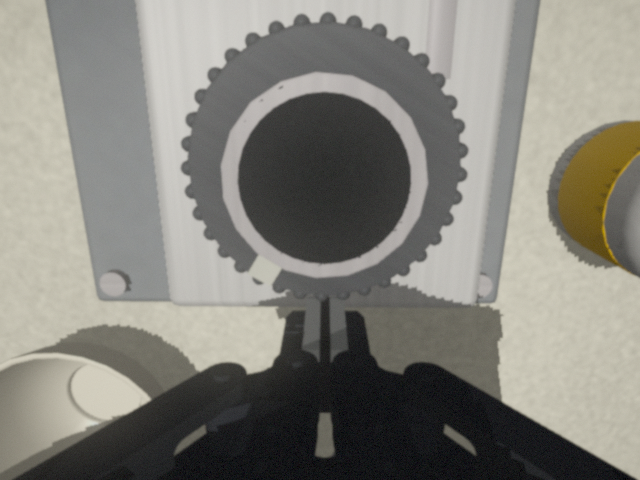

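Emit:
{"op": "apply_moves", "data": {
  "steps": [0, 0, 0, 0, 0, -1, 0, 0, 0, 0, 0, -2, 0, 0, 0, 0, 0, -2, 0]
}}

```text
validation failed for argument at $.st...
```

Emit:
{"op": "apply_moves", "data": {
  "steps": [0, 0, 0, 0, 0, -1.0, 0, 0, 0, 0, 0, 0, -2.0, 0, 0, 0, 0, 0, 0, -2.0, 0]
}}

```text
t: 7.05
tcp_pos: [558.5, -130.5, 277.1]
eef_rot: [[-0.0, 0.978, -0.208], [-0.002, -0.208, -0.978], [-1.0, -0.0, 0.002]]
wrist_force: [-1.3, -4.5, 0.6]
opening: 0.002
```

```bash
cat >> h.py <<'E'
def path(s,Re,a=7.,b=11.):
    """arc length s from (u=0,w=+) going CCW seen from above -> (u,w)"""
    q=Re*np.pi/2; segs=[("l",(0,Re+b),(a,Re+b)),("a",-90,(a,b)),("l",(a+Re,b),(a+Re,-b)),("a",0,(a,-b)),("l",(a,-Re-b),(-a,-Re-b)),("a",90,(-a,-b)),("l",(-a-Re,-b),(-a-Re,b)),("a",180,(-a,b)),("l",(-a,Re+b),(0,Re+b))]
    s=s%(4*q+4*(a+b))
    for k in segs:
        L=q if k[0]=="a" else np.linalg.norm(np.subtract(k[2],k[1]))
        if s<=L+1e-9:
            if k[0]=="l": return np.array(k[1])+(np.array(k[2])-np.array(k[1]))*s/L
            f=np.radians(k[1])+s/Re; return np.array(k[2])+Re*np.array([np.cos(f),-np.sin(f)])
        s-=L
def go(s0,step,n,Re,z=277):
    rows([P(*path(s0+step*k,Re),z) for k in range(1,n+1)]); print("s end",s0+step*n)
E
python3 - <<'E'
from h import *
p,R=load();save(p+R@[0,0,-2],R)
go(0,8,6,44)
E
```

```text
6 rows: 0, 0, 0, 0, 8, -1, 0, 0, 0, 0, 0, 15.9, -1.9, 0, 0, 0, 0, 0, 23.6, -4.2, 0, 0, 0, 0, 0, 30.7, -7.9, 0, 0, 0, 0, 0, 37, -12.8, 0, 0, 0, 0, 0, 42.3, -18.7, 0
s end 48
```

Emit:
{"op": "apply_moves", "data": {
  "steps": [0, 0, 0, 0, 8, -1, 0, 0, 0, 0, 0, 15.9, -1.9, 0, 0, 0, 0, 0, 23.6, -4.2, 0, 0, 0, 0, 0, 30.7, -7.9, 0, 0, 0, 0, 0, 37, -12.8, 0, 0, 0, 0, 0, 42.3, -18.7, 0]
}}

```text
t: 7.65
tcp_pos: [604.9, -120.2, 277.0]
eef_rot: [[0.001, 0.978, -0.208], [-0.001, -0.208, -0.978], [-1.0, 0.001, 0.001]]
wrist_force: [1.4, -6.0, -0.7]
opening: -0.001
```

```bash
cat > look.py <<'E'
import sys,cv2
from workcell import manip, optics
from h import *
s=manip.read_state();p,R=load();print(s["t"],"F tool",(R.T@s["wrist_force"]).round(1),"err tool",(R.T@(s["tcp_pos"]-p)).round(1))
c=optics.calibration("wrist");im=optics.get_image("wrist");cv2.imwrite(f"pics/{sys.argv[1]}.png",im)
print("ring centre px pred",proj(c,[*A,113]).round())
E
python3 look.py w5
```

```text
7.65 F tool [0.7 2.6 5.6] err tool [-0.   0.8  0.3]
ring centre px pred [[193. 235.]]
```

View pics/w5.png

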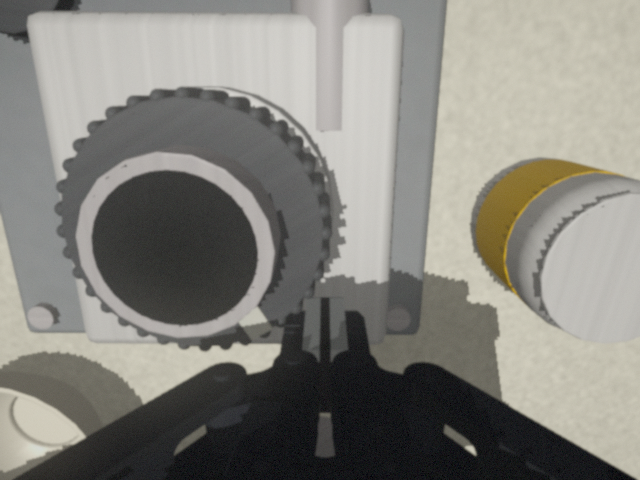

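```bash
python3 - <<'E'
from h import *
go(48,10,12,44)
E
```

```text
12 rows: 0, 0, 0, 0, 5, -8.7, 0, 0, 0, 0, 0, 8, -18.2, 0, 0, 0, 0, 0, 8.7, -28.2, 0, 0, 0, 0, 0, 8.7, -38.2, 0, 0, 0, 0, 0, 8.7, -48.2, 0, 0, 0, 0, 0, 7.6, -58.1, 0, 0, 0, 0, 0, 4.3, -67.5, 0, 0, 0, 0, 0, -1, -75.9, 0, 0, 0, 0, 0, -8.1, -82.9, 0, 0, 0, 0, 0, -16.6, -88.1, 0, 0, 0, 0, 0, -26.1, -91.3, 0, 0, 0, 0, 0, -36, -92.3, 0
s end 168
```

Emit:
{"op": "apply_moves", "data": {
  "steps": [0, 0, 0, 0, 5, -8.7, 0, 0, 0, 0, 0, 8, -18.2, 0, 0, 0, 0, 0, 8.7, -28.2, 0, 0, 0, 0, 0, 8.7, -38.2, 0, 0, 0, 0, 0, 8.7, -48.2, 0, 0, 0, 0, 0, 7.6, -58.1, 0, 0, 0, 0, 0, 4.3, -67.5, 0, 0, 0, 0, 0, -1, -75.9, 0, 0, 0, 0, 0, -8.1, -82.9, 0, 0, 0, 0, 0, -16.6, -88.1, 0, 0, 0, 0, 0, -26.1, -91.3, 0, 0, 0, 0, 0, -36, -92.3, 0]
}}

```text
t: 8.9
tcp_pos: [586.9, -21.2, 276.8]
eef_rot: [[-0.001, 0.978, -0.207], [0.0, -0.207, -0.978], [-1.0, -0.001, -0.0]]
wrist_force: [2.2, 1.2, -0.1]
opening: -0.0
```

```bash
python3 look.py w6; python3 - <<'E'
from workcell import optics
import cv2
a=optics.get_image("top")[190:310,280:440];cv2.imwrite("pics/t6.png",cv2.resize(a,None,fx=4,fy=4))
E
```

```text
8.9 F tool [ 0.1  2.  -1.6] err tool [ 0.2 -1.3 -0.6]
ring centre px pred [[312. 459.]]
```

View pics/w6.png

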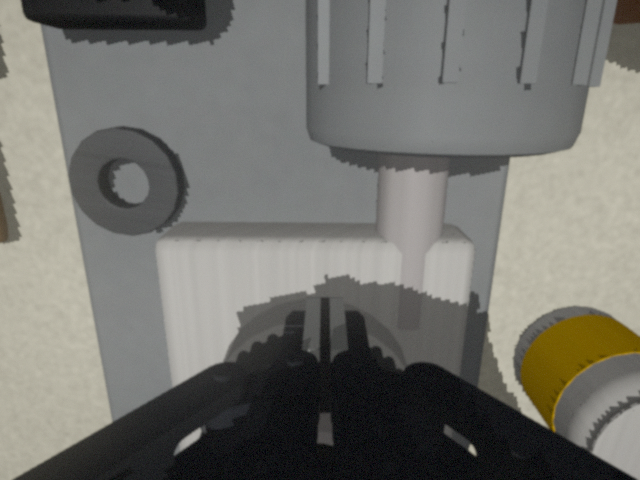

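View pics/t6.png

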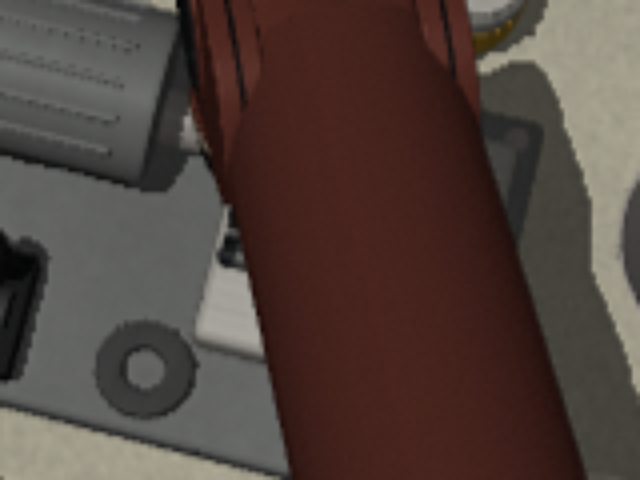

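```bash
echo 'A=A+0.9*Wd' >> h.py; python3 - <<'E'
from h import *
go(166.5,10,12,43.5)
E
```

```text
12 rows: 0, 0, 0, 0, -10.1, 1.4, 0, 0, 0, 0, 0, -20.1, 1.9, 0, 0, 0, 0, 0, -29.7, 4.6, 0, 0, 0, 0, 0, -38.4, 9.4, 0, 0, 0, 0, 0, -45.9, 16.1, 0, 0, 0, 0, 0, -51.6, 24.3, 0, 0, 0, 0, 0, -55.3, 33.5, 0, 0, 0, 0, 0, -56.8, 43.4, 0, 0, 0, 0, 0, -56.8, 53.4, 0, 0, 0, 0, 0, -56.8, 63.4, 0, 0, 0, 0, 0, -56.3, 73.4, 0, 0, 0, 0, 0, -53.7, 83, 0
s end 286.5
```

Emit:
{"op": "apply_moves", "data": {
  "steps": [0, 0, 0, 0, -10.1, 1.4, 0, 0, 0, 0, 0, -20.1, 1.9, 0, 0, 0, 0, 0, -29.7, 4.6, 0, 0, 0, 0, 0, -38.4, 9.4, 0, 0, 0, 0, 0, -45.9, 16.1, 0, 0, 0, 0, 0, -51.6, 24.3, 0, 0, 0, 0, 0, -55.3, 33.5, 0, 0, 0, 0, 0, -56.8, 43.4, 0, 0, 0, 0, 0, -56.8, 53.4, 0, 0, 0, 0, 0, -56.8, 63.4, 0, 0, 0, 0, 0, -56.3, 73.4, 0, 0, 0, 0, 0, -53.7, 83, 0]
}}

```text
t: 10.2
tcp_pos: [515.3, -93.3, 275.9]
eef_rot: [[-0.007, 0.978, -0.208], [-0.001, -0.208, -0.978], [-1.0, -0.007, 0.002]]
wrist_force: [-0.8, -0.1, -1.2]
opening: -0.001
```

```bash
python3 look.py w7
```

```text
10.2 F tool [ 1.2 -0.7  0.2] err tool [ 1.1 -2.7  1.8]
ring centre px pred [[478. 260.]]
```

View pics/w7.png

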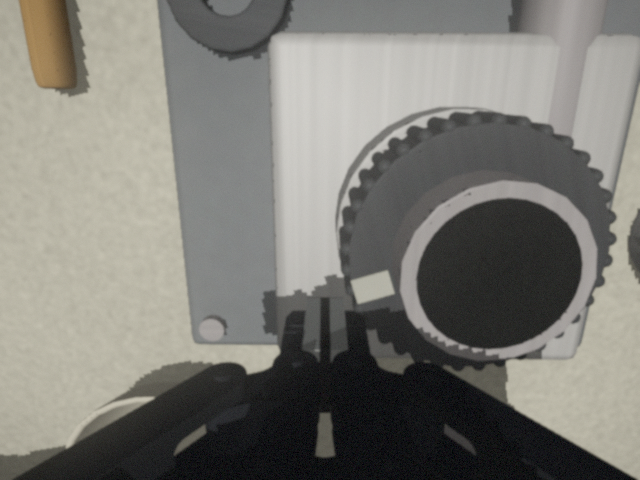

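```bash
cat > mk.py <<'E'
import sys
from workcell import optics
from h import *
c=optics.calibration("wrist");u,v=map(float,sys.argv[1:3])
m=back(c,u,v,113)[:2]
# reference: start offset with same camera family
for n,a in(("A",A),("img",back(c,float(sys.argv[3]),float(sys.argv[4]),113)[:2] if len(sys.argv)>3 else A)):
    d=m-a;print(n,d,np.hypot(*d),"ang",np.degrees(np.arctan2(d[1],d[0])),"turned mod 360",(np.degrees(np.arctan2(d[1],d[0]))+130.5)%360)
E
python3 mk.py 373 287 477 243
```

```text
A [-34.22313788  -4.8724365 ] 34.56824849721164 ang -171.8971075165825 turned mod 360 318.60289248341746
img [-36.31695172  -8.49953985] 37.29829969144563 ang -166.8277042298121 turned mod 360 323.67229577018793
```

```bash
python3 - <<'E'
from h import *
go(286.5,10,12,43.5)
E
```

```text
12 rows: 0, 0, 0, 0, 4.7, 8.8, 0, 0, 0, 0, 0, 11.3, 16.3, 0, 0, 0, 0, 0, 19.5, 22, 0, 0, 0, 0, 0, 28.7, 25.8, 0, 0, 0, 0, 0, 38.6, 27.4, 0, 0, 0, 0, 0, 48.6, 27.4, 0, 0, 0, 0, 0, 58.6, 27.2, 0, 0, 0, 0, 0, 68.3, 25.1, 0, 0, 0, 0, 0, 77.3, 20.9, 0, 0, 0, 0, 0, 85.2, 14.7, 0, 0, 0, 0, 0, 91.4, 6.8, 0, 0, 0, 0, 0, 95.6, -2.2, 0
s end 406.5
```

Emit:
{"op": "apply_moves", "data": {
  "steps": [0, 0, 0, 0, 4.7, 8.8, 0, 0, 0, 0, 0, 11.3, 16.3, 0, 0, 0, 0, 0, 19.5, 22, 0, 0, 0, 0, 0, 28.7, 25.8, 0, 0, 0, 0, 0, 38.6, 27.4, 0, 0, 0, 0, 0, 48.6, 27.4, 0, 0, 0, 0, 0, 58.6, 27.2, 0, 0, 0, 0, 0, 68.3, 25.1, 0, 0, 0, 0, 0, 77.3, 20.9, 0, 0, 0, 0, 0, 85.2, 14.7, 0, 0, 0, 0, 0, 91.4, 6.8, 0, 0, 0, 0, 0, 95.6, -2.2, 0]
}}

```text
t: 11.45
tcp_pos: [613.9, -110.5, 277.6]
eef_rot: [[0.004, 0.978, -0.208], [-0.002, -0.208, -0.978], [-1.0, 0.004, 0.001]]
wrist_force: [3.7, -5.6, -1.1]
opening: 0.003
```

```bash
python3 look.py w8
```

```text
11.45 F tool [1.1 4.8 4.7] err tool [-0.6  1.7  0.4]
ring centre px pred [[175. 269.]]
```

View pics/w8.png

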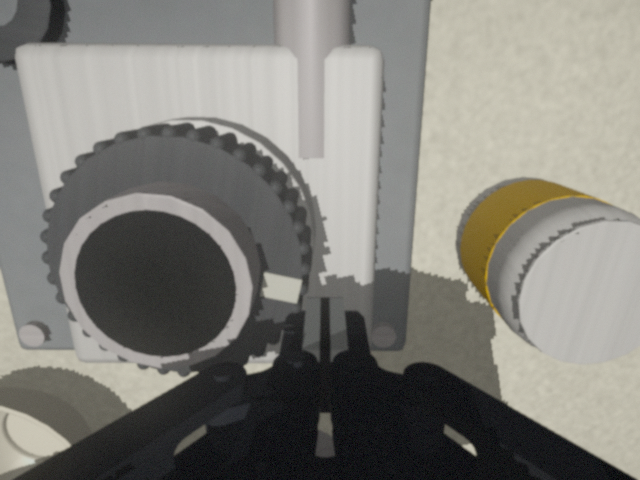

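```bash
python3 mk.py 282 287 180 252;  python3 - <<'E'
from h import *
go(406.5,10,12,43.5)
E
```

```text
A [ 34.80787254 -11.84533995] 36.76819371577672 ang -18.7937653395067 turned mod 360 111.7062346604933
img [ 30.43967322 -19.63201229] 36.22139715913655 ang -32.81991985514007 turned mod 360 97.68008014485993
12 rows: 0, 0, 0, 0, 2.1, -9.7, 0, 0, 0, 0, 0, 2.3, -19.7, 0, 0, 0, 0, 0, 2.3, -29.7, 0, 0, 0, 0, 0, 2.1, -39.7, 0, 0, 0, 0, 0, 0.1, -49.5, 0, 0, 0, 0, 0, -4, -58.5, 0, 0, 0, 0, 0, -10.2, -66.4, 0, 0, 0, 0, 0, -18, -72.7, 0, 0, 0, 0, 0, -27, -77, 0, 0, 0, 0, 0, -36.7, -79.2, 0, 0, 0, 0, 0, -46.7, -79.4, 0, 0, 0, 0, 0, -56.7, -79.4, 0
s end 526.5
```

Emit:
{"op": "apply_moves", "data": {
  "steps": [0, 0, 0, 0, 2.1, -9.7, 0, 0, 0, 0, 0, 2.3, -19.7, 0, 0, 0, 0, 0, 2.3, -29.7, 0, 0, 0, 0, 0, 2.1, -39.7, 0, 0, 0, 0, 0, 0.1, -49.5, 0, 0, 0, 0, 0, -4, -58.5, 0, 0, 0, 0, 0, -10.2, -66.4, 0, 0, 0, 0, 0, -18, -72.7, 0, 0, 0, 0, 0, -27, -77, 0, 0, 0, 0, 0, -36.7, -79.2, 0, 0, 0, 0, 0, -46.7, -79.4, 0, 0, 0, 0, 0, -56.7, -79.4, 0]
}}

```text
t: 12.7
tcp_pos: [572.1, -18.9, 276.9]
eef_rot: [[-0.0, 0.979, -0.206], [0.001, -0.206, -0.979], [-1.0, -0.001, -0.001]]
wrist_force: [2.0, 2.5, 0.3]
opening: 0.003
```

```bash
python3 look.py w9;  python3 - <<'E'
from h import *
go(526.5,10,4,43.5)
E
```

```text
12.7 F tool [-0.3  1.5 -2.9] err tool [ 0.1 -1.5 -1.1]
ring centre px pred [[349. 459.]]
4 rows: 0, 0, 0, 0, -9.8, 1.5, 0, 0, 0, 0, 0, -19.1, 5.2, 0, 0, 0, 0, 0, -27.3, 10.9, 0, 0, 0, 0, 0, -34, 18.3, 0
s end 566.5
```

View pics/w9.png

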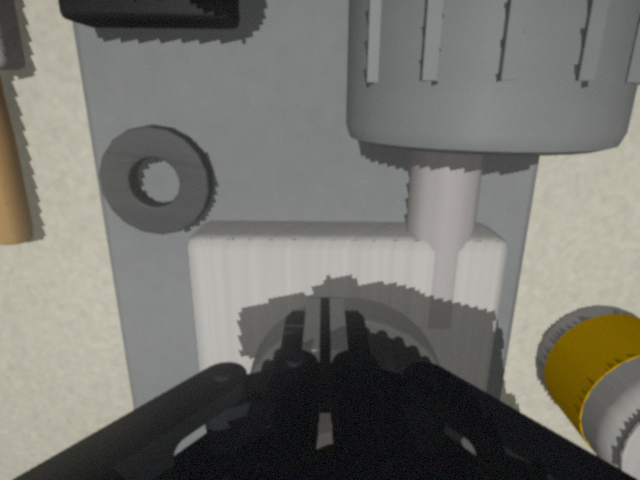

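Emit:
{"op": "apply_moves", "data": {
  "steps": [0, 0, 0, 0, -9.8, 1.5, 0, 0, 0, 0, 0, -19.1, 5.2, 0, 0, 0, 0, 0, -27.3, 10.9, 0, 0, 0, 0, 0, -34, 18.3, 0]
}}

```text
t: 13.15
tcp_pos: [534.7, -30.4, 276.8]
eef_rot: [[-0.002, 0.978, -0.206], [0.001, -0.206, -0.978], [-1.0, -0.002, -0.001]]
wrist_force: [-1.6, 7.2, 1.2]
opening: 0.0
```

```bash
python3 look.py w10;python3 - <<'E'
from workcell import optics
import cv2
for n,b in(("top",(190,310,280,440)),("scene",(180,300,215,375))):
    a=optics.get_image(n)[b[0]:b[1],b[2]:b[3]];cv2.imwrite(f"pics/{n}10.png",cv2.resize(a,None,fx=4,fy=4))
E
```

```text
13.15 F tool [-1.2 -3.1 -6.7] err tool [ 0.3 -1.6 -0.4]
ring centre px pred [[440. 420.]]
```

View pics/w10.png

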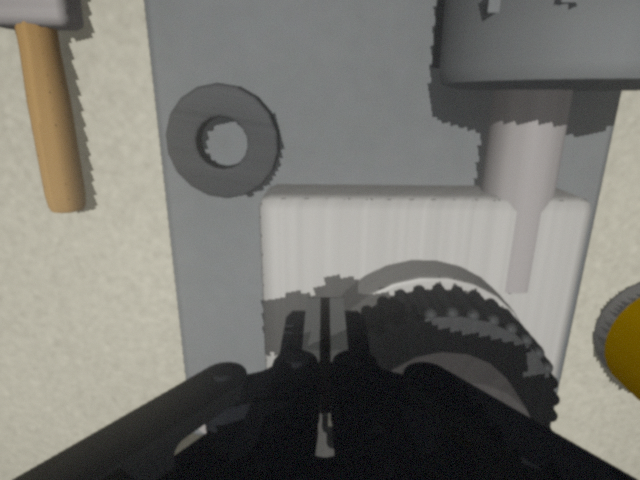

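View pics/scene10.png

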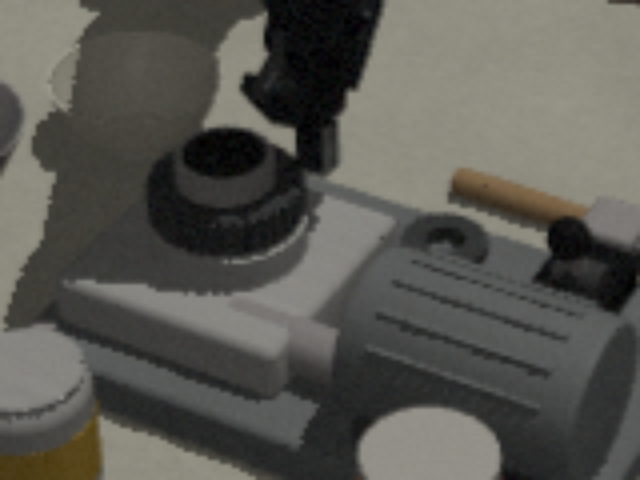

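```bash
python3 - <<'E'
from h import *
go(566.5,10,3,43.5)
E
```

```text
3 rows: 0, 0, 0, 0, -4.8, 8.8, 0, 0, 0, 0, 0, -7.4, 18.4, 0, 0, 0, 0, 0, -8, 28.4, 0
s end 596.5
```

Emit:
{"op": "apply_moves", "data": {
  "steps": [0, 0, 0, 0, -4.8, 8.8, 0, 0, 0, 0, 0, -7.4, 18.4, 0, 0, 0, 0, 0, -8, 28.4, 0]
}}

```text
t: 13.6
tcp_pos: [519.0, -55.6, 275.9]
eef_rot: [[-0.009, 0.979, -0.206], [0.003, -0.206, -0.979], [-1.0, -0.01, -0.001]]
wrist_force: [-19.9, 11.0, 12.5]
opening: 0.001
```

```bash
python3 look.py w11
```

```text
13.6 F tool [-12.5 -21.7  -6.6] err tool [ 1.1 -3.7 -0.9]
ring centre px pred [[479. 359.]]
```

View pics/w11.png

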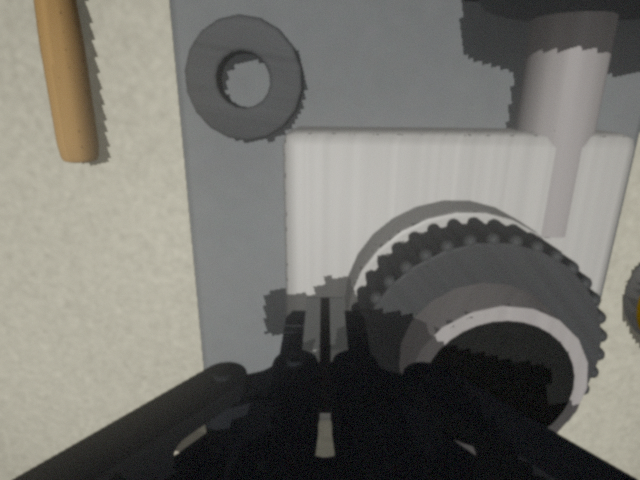

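```bash
python3 - <<'E'
from h import *
p,R=load()
a=tuple(p+R@[0,-10,0])+(-12,);b=tuple(p+R@[0,-30,0])+(-12,);c=(b[0],b[1],340,-12);d=P(-3,58,370)
rows([a,b]+lin(b,c,2)+lin(c,d,4)+[d,d])
E
```

```text
10 rows: 0, 0, 0, 0, -10, 0, 0, 0, 0, 0, 0, -30, 0, 0, 0, 0, 0, -31.5, -30, 0, 0, 0, 0, 0, -63, -30, 0, 0, 0, 0, 0, -70.5, -10.6, 16.4, 0, 0, 0, 0, -78, 8.7, 32.9, 0, 0, 0, 0, -85.5, 28.1, 49.3, 0, 0, 0, 0, -93, 47.5, 65.8, 0, 0, 0, 0, -93, 47.5, 65.8, 0, 0, 0, 0, -93, 47.5, 65.8, 0
```

Emit:
{"op": "apply_moves", "data": {
  "steps": [0, 0, 0, 0, -10, 0, 0, 0, 0, 0, 0, -30, 0, 0, 0, 0, 0, -31.5, -30, 0, 0, 0, 0, 0, -63, -30, 0, 0, 0, 0, 0, -70.5, -10.6, 16.4, 0, 0, 0, 0, -78, 8.7, 32.9, 0, 0, 0, 0, -85.5, 28.1, 49.3, 0, 0, 0, 0, -93, 47.5, 65.8, 0, 0, 0, 0, -93, 47.5, 65.8, 0, 0, 0, 0, -93, 47.5, 65.8, 0]
}}

```text
t: 14.65
tcp_pos: [554.6, -132.3, 369.5]
eef_rot: [[-0.001, 0.978, -0.209], [0.0, -0.209, -0.978], [-1.0, -0.001, 0.0]]
wrist_force: [-0.0, 0.7, 0.1]
opening: 0.001
```

```bash
python3 look.py w12
```

```text
14.65 F tool [-0.1 -0.2 -0.7] err tool [ 0.5 -0.6  0.9]
ring centre px pred [[331. 142.]]
```

View pics/w12.png

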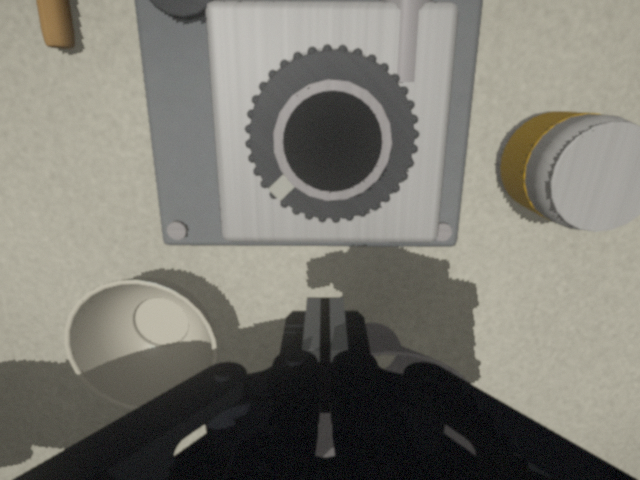

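Emit:
{"op": "apply_moves", "data": {
  "steps": [0, 0, 0, -15, -10, 40, 0, 0, 0, 0, -30, -20, 80, 0, 0, 0, 0, -45, -30, 120, 0, 0, 0, 0, -60, -40, 160, 0, 0, 0, 0, -60, -40, 200, 0, 0, 0, 0, -60, -40, 200, 0, 0, 0, 0, -60, -40, 200, 0]
}}

```text
t: 15.4
tcp_pos: [473.9, -318.7, 429.6]
eef_rot: [[-0.001, 0.978, -0.208], [0.001, -0.208, -0.978], [-1.0, -0.001, -0.001]]
wrist_force: [0.5, 0.7, -0.4]
opening: 0.005
```

```bash
python3 - <<'E'
from workcell import optics,manip
import cv2
s=manip.read_state();print(s["t"],s["tcp_pos"],abs(s["qd"]).max(),s["wrist_force"])
a=optics.get_image("top")
cv2.imwrite("pics/top13.png",cv2.resize(a[170:330,225:425],None,fx=4,fy=3.75,interpolation=3))
b=optics.get_image("scene");cv2.imwrite("pics/s13.png",b)
E
```

```text
15.4 [ 473.94214531 -318.70024572  429.55656508] 1.9378900080159909 [ 0.47027695  0.74176528 -0.37436021]
```

View pics/top13.png

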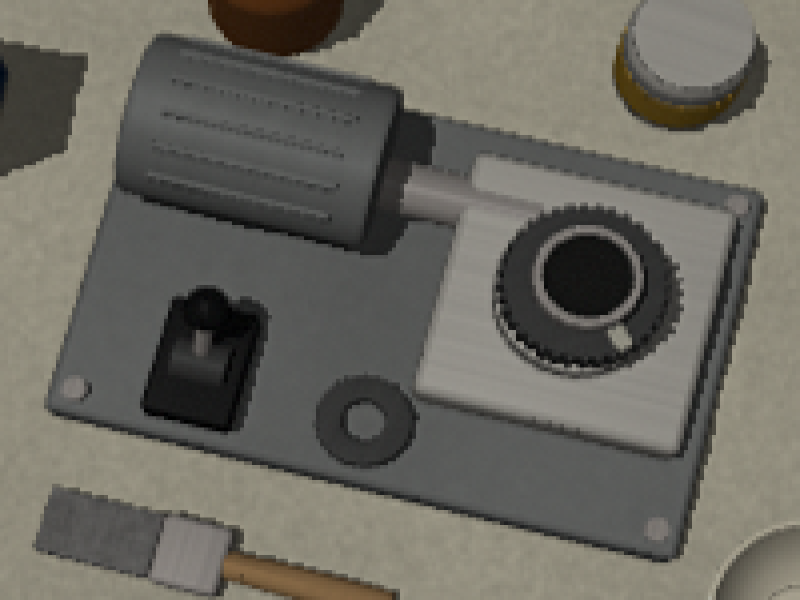

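View pics/s13.png

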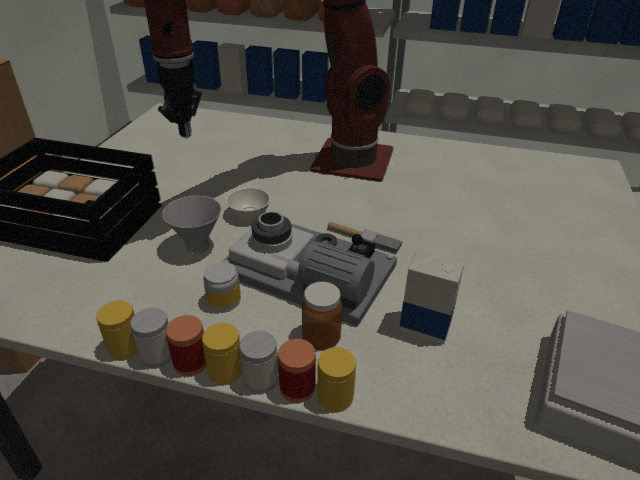

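```bash
python3 -c "
from workcell import manip;print(manip.finish_job())"
```

```text
the job is handed in; nothing more can be done
None
```

I pushed the switch lever fully over, then turned the ring about two turns anticlockwise with the closed fingertips working along the knurl. I then took the hand well clear and handed the job in at about 15.5 s.

Last checks:
- **Switch:** in the top view the lever leans to the rear; I measured it at about 0.95–1.0 rad just before a final 4 mm nudge.
- **Ring:** the turns counted from the pictures come to about 705°, roughly 15° short of two turns. The mark lies about 9 mm from its starting place, inside the 28 mm limit. I did not make up the last 15°.
- **Other things on the counter:** the burr, brush and tin look unmoved when the top pictures from before and after are compared. The hopper, bowl, carton and jar look in place in the scene picture.
- **Forces:** the highest wrist force I read was about 26 N, near the end of the last stroke. Forces were only read at the end of each move call. After retreating it read near zero.

The cameras disagreed by up to about 8 mm on the ring's position (along y), so I used a value in between and corrected it by touch. The high force at the end suggests it was still 1–2 mm off along the mill's x.

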